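# Pin the response-button cradle arm to its desk bracket

## Robot

A 6-joint arm with a two-finger parallel gripper is mounted at the origin on the work surface. World frame = base frame: x ahead of the robot, y to its left, z up, the work surface at z = 0. Lengths are in m, angles in rad, forces in N, time in s.
With the tool pointing down it reaches from about 0.325 to 0.85 m from the base axis. Payload 15.5 kg.
Tool frame: the origin (TCP) lies on the centre line of the jaws, within the pads' length; the fingertips stand 14 mm ahead of it and the grasp point (between the pads) lies 5 mm behind it; z points along the fingers, y is the line along which they close (so a half turn about z gives the same grasp; the last joint's range is limited). The gripper opens to 91 mm and grips with 3 to 60 N. Pads are 32 mm wide; open, the fingers measure 118 mm over their backs; the gripper's body (76 mm by 178 mm) begins 60 mm behind the grasp point.
Start: joints at [1.23, 0.494, 1.345, -0, 1.302, -0.096], TCP at [0.151, 0.606, 0.203] pointing down, gripper open.
Joint ranges: [-2.91, 2.91], [-0.82, 2.16], [0.22, 2.67], [-1.22, 4.37], [0.12, 2.79], [-3.08, 3.08]. Speed limits (rad/s): [1.89, 1.89, 2.57, 3.01, 3.01, 3.01].

## Interface

Orientations are given as a unit quaternion [x, y, z, w].
In Python, from bench import get_state, optics, workorder gives the robot as it stands.
- The arm moves only by the tool carry_out, never from a script. Its argument "deltas" is a list of rows, each an object of numbers: "dx", "dy", "dz": the shift along the world's x, y, z in mm; "twist": the turn about the world's z in rad; "hand": the finger opening in mm, from 0 to 91.2. In form: [{"dx": .., "dy": .., "dz": .., "twist": .., "hand": ..}, ...]. A call has 1 to 20 rows; each row is the pose to reach, as a shift and turn from the pose commanded when the call began; what a row does not reach only later rows make up. A row lasts 1/12 s, in which the tool goes at most 41.7 mm and 7.16 degrees, less where a joint would pass 70% of its speed; a pose out of reach is approached as far as the arm can. A call with a gripper value outside its range is refused whole. The fingers move at their own pace and stop on an object; "force" is the grip in N (left out, the last holds). Time passes only in rows, so rows that repeat a pose let the fingers close. It gives the time, the measured TCP pose, the force, the opening and the grip force at its end, in the units of the state.
- get_state(): the state, without advancing time (a new reading comes with each control period).
- optics.snapshot(name): name is "scene" or "top"; returns (picture, depth): 400x640x3 uint8, red, green, blue; 400x640 float32, m along the optical axis (not along the pixel's ray), 0 where there is no reading.
- optics.camera_params(name): a dict with "camera_matrix" (3x3 intrinsics, pixels), "extrinsics" (4x4, takes a point from camera to world coordinates). Camera axes: x right, y down, z forward; pixel columns grow to the right and rows downward; lengths in m; the calibration is good to about 2 mm. A picture is of the moment at which its call begins. camera_params takes no time and is no camera call.
- workorder.finish_job(): hands the job in; it is judged then, once.
Trained networks look in the newest picture that a camera, given by its name, has taken for a name from the list of things; names that differ only in an ending like _2 or _b are one class to them, and where a whole thing is asked for, a point or a joint stands for the part that bears it (a point fixed in the world has none). Each returns a list of dicts, best first, with "p" (0 to 1); they miss things now and then, are a little off and sometimes report something else, mostly with a low value. They report only what shows in the picture. A call takes as long as a camera call.
- optics.regions_of(camera, thing): "region" (400x640 bool, what is visible of it) and "box" ([left, top, width, height] in pixels, round what is visible of it).
The state is a dict: "t": time; "joints": joint angles; "qvel": joint speeds; "tau": joint torques, N m; "position": TCP position; "eef_rot": TCP orientation; "ft_force": force on the tool from outside, world axes, zero at the start; "ft_torque": the same for the moment, N m; "width": opening from 0.0 (shut) to 1.0 (fully open); "finger_force": force on a finger pad.
Only numpy, scipy, OpenCV 4.12 (cv2) and the standard library are available. Lean on these libraries where they do the work, as an engineer would, in place of code of your own. Each camera call takes 0.05 s, during which the arm holds its last target. There are 200 camera calls.

## Task

Pin the sliding arm of the response-button cradle to its desk bracket: take the long red-headed pin from the wooden stand, put it through the eye of the arm, shift the arm along its channel until the hidden hole below lines up by feel, and push the pin home until its head sits on the arm. Lower the pin gently, never dropping or forcing it while the holes are out of line (it would bend), and let go of it once it is home, leaving the short blue pin and the other things on the desk as they are.

Things in the scene. Friction and masses are not known exactly. Their poses are not given: they have to be found in the camera images.
- bracket: Desk bracket, fixed: grey plate 260 x 100 x 6 mm with two dark upright guide rails (10 mm thick, tops 47 mm above the desk) 48 mm apart, forming a channel along its own x axis. Origin: centre of the underside, on the desk; x along the channel towards the cradle, z up. Pressing or dropping the pin on the bracket, the knuckle in it or the arm with more than 40 N while it is not yet home (head over 5 mm above the arm) bends it.
- channel (a point): Mid-length of the channel, level with the flat top of the lower knuckle hidden under the arm: a fixed steel block 44 mm wide, top 34 mm above the desk all along the arm's travel. It has one vertical hole, 14 mm in diameter (1.5 mm chamfer), on the channel's centre line, open down to 6 mm above the desk. Where along the channel it lies varies and is not measured: see cradle_arm.
- cradle_arm (a joint): Travel of the aluminium arm along the bracket's +x, 0 to 0.08 m (starts between 0 and 0.02). It slides with about 1.5 N of friction and stays where it is left. The eye stands over the lower knuckle's hole at one travel between 0.030 and 0.060, unknown, to be found by feel (about 1 mm either way is enough for the pin's tapered tip to enter). At travel 0 the eye is 40 mm short of channel.
- eye (a point): Centre of the mouth of the arm's eye (upper knuckle): a vertical through-hole 14 mm in diameter (3 mm chamfer at the mouth) in a block 44 x 44 mm, 20 mm thick, reaching from 35 to 55 mm above the desk. The point is at the top face and travels with the arm; axes as the bracket's. The arm cannot lift or turn, only slide along the bracket's x.
- cradle (a point): Centre of the white cradle at the arm's far end, 175 mm from the eye along +x, at its rim: a tray 90 x 130 mm, rim 73 mm above the desk, with a grey response button lying in it up to 80 mm above the desk. Moves with the arm.
- pin: The pin to use, loose, about 65 to 105 g: steel shank 12 mm in diameter and 45 mm long with a tapered tip (7 mm flat, taper 5 mm long), and above it a red cylindrical head 18 mm in diameter and 40 mm tall to grip. Origin: centre of the tip; z along the pin towards the head. It starts upright in the stand, tip 13 mm above the desk, so the head runs from 58 to 98 mm.
- pin_shoulder (a point): Centre of the underside of the red head, 45 mm above the pin's tip: rests on the arm's top face, level with eye, when the pin is home.
- pin_stand: Wooden stand, fixed, 130 x 50 x 35 mm, with two upright holes 14 mm in diameter and 22 mm deep at 35 mm either side of its middle along its own x. Origin: centre of the underside. Either hole may hold the red pin.
- short_pin: Blue-headed pin in the other hole of the stand (shank only 26 mm, too short); leave it. Origin: centre of the tip.
- pen_cup: Black pen cup with pens, 80 mm wide; leave it. Origin: centre of the underside.
- stamp: Purple stamp, 60 x 35 x 57 mm; leave it. Origin: centre of the underside.
- notebook: Green notebook, 152 x 107 x 14 mm; leave it. Origin: centre of the underside.
- tip_jar: Clear jar with white cap, 60 mm wide, 75 mm tall; leave it. Origin: centre of the underside.
- otoscope: Otoscope lying down, 180 mm long; leave it. Origin: in the handle, at the underside.
- stapler: Red stapler, 130 x 34 x 36 mm; leave it. Origin: centre of the underside.

How it is judged:
By the outcome, as a careful person would: the job done as asked, in the order asked, and still so for the second after the job is handed in, with the robot touching nothing.
It also fails if it takes over 64 s, if anything falls off the work surface, if the arm or the gripper's body presses on something with over 40 N, if the wrist force passes 120 N, or if a joint passes its speed limit or range.

## Working session

There is one attempt and no reset: what is moved stays moved. The work goes in short steps, Python scripts to look and compute and a tool call to move; the robot and the scene stay as the last step left them, time stands still between calls to the robot, and variables do not carry over. Pictures are saved under pics/ and viewed, at most 10 in all, crops included, and the job is handed in when it is done.

Besides the shell and the picture viewer there is one more tool, called after "Request:" as a command line: name --argument value ..., lists and objects as JSON in quotes. carry_out: Moves the arm, as the interface text tells. Its arguments: {"type":"object","properties":{"deltas":{"type":"array","items":{"type":"object","properties":{"dx":{"type":"number"},"dy":{"type":"number"},"dz":{"type":"number"},"twist":{"type":"number"},"hand":{"type":"number"}}}},"force":{"type":"number"}},"required":["deltas"]}

```bash
mkdir -p pics; cat > h.py <<'E'
import numpy as np,cv2
from bench import get_state,optics,workorder
def snap(c):
    im,d=optics.snapshot(c); P=optics.camera_params(c); K=np.array(P["camera_matrix"]);T=np.array(P["extrinsics"])
    v,u=np.mgrid[0:400,0:640]
    p=np.stack([(u-K[0,2])/K[0,0]*d,(v-K[1,2])/K[1,1]*d,d,np.ones_like(d)],-1)@T.T
    p=p[...,:3].copy(); p[d==0]=np.nan
    return im,p
def save(n,im): cv2.imwrite("pics/"+n+".png",im[...,::-1])
E
python3 - <<'E'
from h import *
for c in ("top","scene"):
    im,p=snap(c); save(c+"0",im)
    print(c,np.round(optics.camera_params(c)["extrinsics"],2).tolist())
    for n in ("pin","short_pin","pin_stand","bracket","cradle_arm"):
        for r in optics.regions_of(c,n)[:2]:
            q=p[r["region"]]; q=q[~np.isnan(q[:,0])]
            z=q[:,2]; t=q[z>np.percentile(z,97)-.006]
            print(n,round(r["p"],2),r["box"],np.round(np.percentile(q,[2,50,98],axis=0)*1000).tolist(),"top",np.round(np.median(t,0)*1000),len(t))
print(get_state())
E
```

```text
top [[-0.01, -0.98, 0.19, 0.32], [-1.0, 0.01, -0.03, 0.02], [0.03, -0.19, -0.98, 1.19], [0.0, 0.0, 0.0, 1.0]]
pin 0.63 [380.3, 205.3, 10.1, 7.6] [[501.0, -217.0, 34.0], [507.0, -208.0, 95.0], [518.0, -203.0, 102.0]] top [ 509. -212.   99.] 22
pin 0.39 [442.7, 149.6, 20.5, 52.0] [[541.0, -461.0, -2.0], [626.0, -437.0, 20.0], [707.0, -417.0, 32.0]] top [ 675. -432.   29.] 111
pin_stand 0.69 [404.2, 120.7, 32.0, 36.8] [[690.0, -363.0, 2.0], [732.0, -328.0, 62.0], [767.0, -287.0, 143.0]] top [ 737. -324.  143.] 30
pin_stand 0.59 [372.1, 199.6, 37.4, 46.6] [[418.0, -269.0, 2.0], [476.0, -223.0, 35.0], [537.0, -182.0, 52.0]] top [ 476. -227.   37.] 355
bracket 0.85 [218.1, 185.4, 113.7, 61.3] [[430.0, -38.0, 3.0], [491.0, 140.0, 46.0], [574.0, 275.0, 77.0]] top [522. 226.  75.] 452
cradle_arm 0.81 [215.4, 183.0, 104.4, 52.9] [[452.0, -1.0, 36.0], [497.0, 201.0, 48.0], [578.0, 278.0, 79.0]] top [521. 226.  75.] 416
cradle_arm 0.29 [444.6, 247.0, 31.1, 42.9] [[283.0, -472.0, -1.0], [336.0, -431.0, 34.0], [392.0, -395.0, 40.0]] top [ 336. -436.   36.] 323
scene [[0.43, 0.75, -0.51, 1.13], [0.
[... 761 characters left out ...]
 0.6, 'joints': array([ 1.23050820e+00,  4.93591531e-01,  1.34552664e+00, -2.90794973e-05,
        1.30250828e+00, -9.54872993e-02]), 'qvel': array([ 6.32579517e-04, -1.39340627e-03, -4.82358869e-04,  7.96370181e-05,
       -2.29738261e-03, -1.05465905e-03]), 'tau': array([-3.60505519e-04, -8.78353572e+01, -3.82136393e+01,  7.07108807e-02,
        4.43064852e-02,  1.18696775e-05]), 'position': array([0.15147008, 0.6063493 , 0.2026112 ]), 'eef_rot': array([ 1.22091187e-01,  9.92518887e-01, -1.95255263e-05,  1.00360407e-05]), 'ft_force': array([ 0.03868092, -0.1867845 ,  1.123231  ]), 'ft_torque': array([ 0.00494135, -0.00730314, -0.02925044]), 'finger_force': 0.0, 'width': 1.0022118076217037}
```

```bash
python3 - <<'E'
import cv2,numpy as np
a=cv2.imread("pics/top0.png");b=cv2.imread("pics/scene0.png")
cv2.imwrite("pics/v1.png",np.vstack([cv2.resize(a[160:260,200:466],(798,300),interpolation=2),cv2.resize(b[140:240,190:456],(798,300),interpolation=2)]))
E
```

```text
(no output)
```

View pics/v1.png

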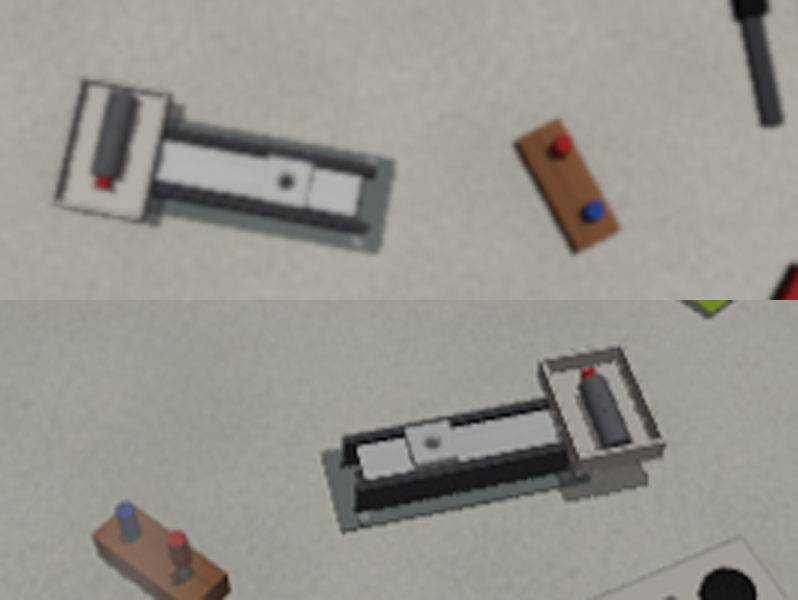

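View pics/top0.png

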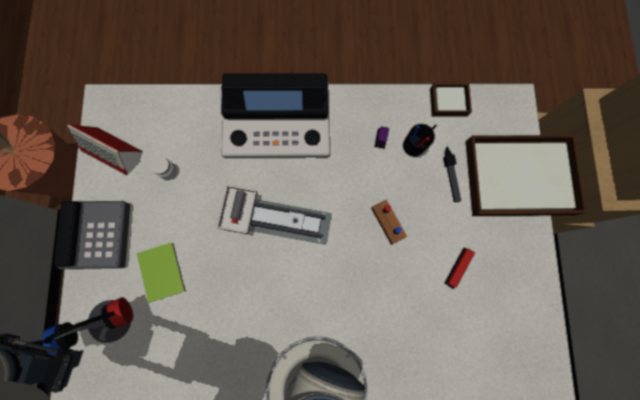

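```bash
cat >> h.py <<'E'
def plane(c,uv,z):
    P=optics.camera_params(c); K=np.array(P["camera_matrix"]);T=np.array(P["extrinsics"])
    r=T[:3,:3]@np.linalg.inv(K)@[uv[0],uv[1],1]; o=T[:3,3]
    return (o+r*(z-o[2])/r[2])*1000
def blob(m,win):
    u0,v0,u1,v1=win; w=m[v0:v1,u0:u1].astype(float); v,u=np.nonzero(w); return (u.mean()+u0,v.mean()+v0),len(u)
E
python3 - <<'E'
from h import *
W={"top":dict(pin=(375,196,398,218),blue=(388,218,410,242),eye=(290,214,302,226)),
   "scene":dict(pin=(238,310-100,258,233),blue=(222,200,240,222),eye=(329,181,340,192))}
for c in W:
    im,p=snap(c); I=im.astype(int)
    R,G,B=I[...,0],I[...,1],I[...,2]
    g=I.mean(2)
    M=dict(pin=(R>1.9*G)&(R>1.9*B)&(R>70)&(G<80),blue=(B>1.5*R)&(B>60),eye=g<125)
    x,y,_,_=W[c]["eye"];print(g[y:y+12,x:x+12].astype(int))
    for k,z in (("pin",.078),("blue",.06+.02),("eye",.054)):
        uv,n=blob(M[k],W[c][k]); 
        m=M[k][W[c][k][1]:W[c][k][3],W[c][k][0]:W[c][k][2]]
        q=p[W[c][k][1]:W[c][k][3],W[c][k][0]:W[c][k][2]][m]
        print(c,k,np.round(uv,1),n,plane(c,uv,z).round(1),"depthz",np.nanpercentile(q[:,2],[10,50,95]).round(3))
    # rails: dark, z 43..51
    m=(g<75)&(p[...,2]>.041)&(p[...,2]<.053)&(p[...,0]>.4)&(p[...,0]<.6)&(p[...,1]>-.06)&(p[...,1]<.2)
    q=p[m][:,:2]*1000; r=cv2.minAreaRect(q.astype(np.float32)); print("rails",len(q),r)
    m=(abs(p[...,2]-.035)<.005)&(R>1.4*B)&(p[...,0]>.4)&(p[...,0]<.56)&(p[...,1]>-.3)&(p[...,1]<-.15)
    q=p[m][:,:2]*1000; print("stand",len(q),cv2.minAreaRect(q.astype(np.float32)))
E
```

```text
[[174 175 175 173 171 168 168 168 167 165 157 143]
 [175 176 175 173 172 172 175 177 178 178 176 172]
 [176 177 175 170 166 166 170 175 178 178 179 178]
 [176 175 170 159 148 145 153 164 173 178 179 178]
 [176 173 161 139 117 110 121 142 163 176 178 177]
 [176 169 149 116  83  72  85 116 151 172 178 176]
 [176 167 143 102  66  58  69 102 143 169 177 175]
 [176 167 145 107  73  66  79 111 147 170 177 174]
 [177 172 157 130 105  98 112 137 161 175 178 174]
 [177 174 169 156 145 142 150 164 174 178 177 172]
 [177 176 174 171 171 171 173 176 178 178 176 169]
 [173 174 174 175 177 178 179 179 179 178 176 165]]
top pin [387.1 207.8] 33 [ 512.1 -213.    78. ] depthz [0.081 0.097 0.1  ]
top blue [397.6 229.8] 28 [ 446.7 -240.2   80. ] depthz [0.072 0.078 0.081]
top eye [295. 220.] 21 [482.6  58.3  54. ] depthz [0.033 0.037 0.056]
rails 490 ((480.7208251953125, 81.98182678222656), (214.28280639648438, 88.23530578613281), 80.15751647949219)
stand 550 ((479.5374450683594, -226.88235473632812), (127.98775482177734, 51.2138671875), 26.27434539794922)
[[ 82  84 121 129 131 138 140 147 159 163 125 
[... 318 characters left out ...]
57 128  87  78  78  81 121 152 157 157 157]
 [158 161 151 132 113 110 124 144 155 156 156 157]
 [158 159 161 158 149 148 152 155 156 156 157 158]
 [159 159 160 160 161 161 159 156 157 158 160 154]
 [161 159 162 161 161 163 154 143 141 136 130 119]]
scene pin [249.3 219. ] 9 [ 498.7 -208.    78. ] depthz [0.098 0.1   0.101]
scene blue [230.9 209.4] 15 [ 448.9 -243.9   80. ] depthz [0.078 0.08  0.084]
scene eye [333.4 186.4] 21 [480.1  57.8  54. ] depthz [0.041 0.049 0.057]
rails 422 ((492.6932373046875, 79.20585632324219), (215.31228637695312, 99.87328338623047), 77.03659057617188)
stand 469 ((479.58502197265625, -228.941650390625), (129.9878692626953, 50.167667388916016), 27.357528686523438)
```

```bash
python3 - <<'E'
from h import *
print(plane("scene",(249.3,219),.096),plane("scene",(333.4,186.4),.052),plane("top",(295,220),.052),plane("top",(387.1,207.8),.085))
for c in ("top","scene"):
    im,p=snap(c); g=im.astype(int).mean(2)
    a=np.radians(77); d=np.array([np.cos(a),np.sin(a)]); n=np.array([-d[1],d[0]])
    q=p[...,:2]*1000-np.array([481,58]); s=q@d; t=q@n
    for sg in (1,-1):
        m=(g<75)&(abs(p[...,2]-.047)<.006)&(sg*t>18)&(sg*t<40)&(s>-70)&(s<110)
        k=np.polyfit(s[m],t[m],1); print(c,sg,m.sum(),k,"yaw",77+np.degrees(np.arctan(k[0])))
    m=(g>120)&(p[...,2]>.04)&(p[...,2]<.062)&(abs(t)<30)&(s>30)&(s<100); k=np.polyfit(s[m],t[m],1); print("arm",m.sum(),k)
    m=(g>120)&(abs(p[...,2]-.055)<.004)&(abs(t)<30)&(abs(s)<30);print("block",s[m].min(),s[m].max(),t[m].min(),t[m].max())
E
```

```text
[ 510.2748896  -209.54009628   96.        ] [478.64858394  58.45559406  52.        ] [482.90485517  58.40412487  52.        ] [ 511.06828485 -211.63073504   85.        ]
top 1 215 [ 0.03092851 28.42625777] yaw 78.77150816141034
top -1 190 [  0.03580469 -29.81609221] yaw 79.05058165198496
arm 292 [ 0.02089305 -0.50774478]
block -22.92112836386788 21.201242912486794 -22.920451499358315 21.0051239623045
scene 1 126 [ 0.02908046 24.67527526] yaw 78.66571817984591
scene -1 213 [ 2.73021388e-02 -3.21293255e+01] yaw 78.56390881709652
arm 248 [ 0.03549287 -3.30245426]
block -23.433987780275682 21.360388952737352 -23.88493997391272 22.3218221056941
```

Request:
carry_out --deltas '[{"dx": 360,"dy": -818,"dz": 0,"hand": 50},{"dx": 360,"dy": -818,"dz": 0,"hand": 50},{"dx": 360,"dy": -818,"dz": 0,"hand": 50},{"dx": 360,"dy": -818,"dz": 0,"hand": 50},{"dx": 360,"dy": -818,"dz": 0,"hand": 50},{"dx": 360,"dy": -818,"dz": 0,"hand": 50},{"dx": 360,"dy": -818,"dz": 0,"hand": 50},{"dx": 360,"dy": -818,"dz": 0,"hand": 50},{"dx": 360,"dy": -818,"dz": 0,"hand": 50},{"dx": 360,"dy": -818,"dz": 0,"hand": 50},{"dx": 360,"dy": -818,"dz": 0,"hand": 50},{"dx": 360,"dy": -818,"dz": 0,"hand": 50},{"dx": 360,"dy": -818,"dz": 0,"hand": 50},{"dx": 360,"dy": -818,"dz": 0,"hand": 50},{"dx": 360,"dy": -818,"dz": 0,"hand": 50},{"dx": 360,"dy": -818,"dz": 0,"hand": 50},{"dx": 360,"dy": -818,"dz": 0,"hand": 50},{"dx": 360,"dy": -818,"dz": 0,"hand": 50},{"dx": 360,"dy": -818,"dz": 0,"hand": 50},{"dx": 360,"dy": -818,"dz": 0,"hand": 50}]'

```text
invalid input
```

Request:
carry_out --deltas '[{"dx": 360,"dy": -818,"dz": 0,"twist": 0,"hand": 50},{"dx": 360,"dy": -818,"dz": 0,"twist": 0,"hand": 50}]' --force 30

```text
t: 0.97
position: [0.1847, 0.5301, 0.2021]
eef_rot: [0.121, 0.993, 0.0, 0.0]
ft_force: [2.2, 0.0, 1.3]
width: 0.888
finger_force: 0.0
```

Request:
carry_out --deltas '[{"dx": 326,"dy": -742,"dz": 0,"twist": 0.04,"hand": 50},{"dx": 326,"dy": -742,"dz": 0,"twist": 0.04,"hand": 50},{"dx": 326,"dy": -742,"dz": 0,"twist": 0.04,"hand": 50},{"dx": 326,"dy": -742,"dz": 0,"twist": 0.04,"hand": 50},{"dx": 326,"dy": -742,"dz": 0,"twist": 0.04,"hand": 50},{"dx": 326,"dy": -742,"dz": 0,"twist": 0.04,"hand": 50},{"dx": 326,"dy": -742,"dz": 0,"twist": 0.04,"hand": 50},{"dx": 326,"dy": -742,"dz": 0,"twist": 0.04,"hand": 50},{"dx": 326,"dy": -742,"dz": 0,"twist": 0.04,"hand": 50},{"dx": 326,"dy": -742,"dz": 0,"twist": 0.04,"hand": 50},{"dx": 326,"dy": -742,"dz": 0,"twist": 0.04,"hand": 50},{"dx": 326,"dy": -742,"dz": 0,"twist": 0.04,"hand": 50},{"dx": 326,"dy": -742,"dz": 0,"twist": 0.04,"hand": 50},{"dx": 326,"dy": -742,"dz": 0,"twist": 0.04,"hand": 50},{"dx": 326,"dy": -742,"dz": 0,"twist": 0.04,"hand": 50},{"dx": 326,"dy": -742,"dz": 0,"twist": 0.04,"hand": 50},{"dx": 326,"dy": -742,"dz": 0,"twist": 0.04,"hand": 50},{"dx": 326,"dy": -742,"dz": 0,"twist": 0.04,"hand": 50},{"dx": 326,"dy": -742,"dz": 0,"twist": 0.04,"hand": 50},{"dx": 326,"dy": -742,"dz": 0,"twist": 0.04,"hand": 50}]' --force 30

```text
t: 2.63
position: [0.5127, -0.2165, 0.2026]
eef_rot: [0.103, 0.995, -0.001, 0.001]
ft_force: [0.0, 0.4, -0.9]
width: 0.543
finger_force: 0.0
```

Request:
carry_out --deltas '[{"dx": -1,"dy": 3.5,"dz": -30,"twist": 0,"hand": 50},{"dx": -1,"dy": 3.5,"dz": -60,"twist": 0,"hand": 50},{"dx": -1,"dy": 3.5,"dz": -90,"twist": 0,"hand": 50},{"dx": -1,"dy": 3.5,"dz": -110,"twist": 0,"hand": 50},{"dx": -1,"dy": 3.5,"dz": -124,"twist": 0,"hand": 50},{"dx": -1,"dy": 3.5,"dz": -124,"twist": 0,"hand": 50},{"dx": -1,"dy": 3.5,"dz": -124,"twist": 0,"hand": 50}]' --force 5

```text
t: 3.22
position: [0.5099, -0.2083, 0.0785]
eef_rot: [0.102, 0.995, 0.0, -0.0]
ft_force: [0.5, 0.4, 0.3]
width: 0.548
finger_force: 0.0
```

Request:
carry_out --deltas '[{"dx": 0,"dy": 0,"dz": 0,"twist": 0,"hand": 10},{"dx": 0,"dy": 0,"dz": 0,"twist": 0,"hand": 10},{"dx": 0,"dy": 0,"dz": 0,"twist": 0,"hand": 10},{"dx": 0,"dy": 0,"dz": 0,"twist": 0,"hand": 10},{"dx": 0,"dy": 0,"dz": 0,"twist": 0,"hand": 10},{"dx": 0,"dy": 0,"dz": 0,"twist": 0,"hand": 10},{"dx": 0,"dy": 0,"dz": 0,"twist": 0,"hand": 10}]' --force 5

```text
t: 3.8
position: [0.5102, -0.2085, 0.0789]
eef_rot: [0.102, 0.995, -0.0, 0.0]
ft_force: [-0.5, -0.6, 3.3]
width: 0.189
finger_force: 5.0
```

Request:
carry_out --deltas '[{"dx": 0,"dy": 0,"dz": 0,"twist": 0,"hand": 10},{"dx": 0,"dy": 0,"dz": 0,"twist": 0,"hand": 10},{"dx": 0,"dy": 0,"dz": 20,"twist": 0,"hand": 10},{"dx": 0,"dy": 0,"dz": 45,"twist": 0,"hand": 10},{"dx": 0,"dy": 0,"dz": 70,"twist": 0,"hand": 10},{"dx": 0,"dy": 0,"dz": 70,"twist": 0,"hand": 10}]' --force 40

```text
t: 4.3
position: [0.5119, -0.2093, 0.1526]
eef_rot: [0.102, 0.995, -0.001, 0.003]
ft_force: [0.5, -2.0, 0.1]
width: 0.175
finger_force: 40.0
```

```bash
python3 - <<'E'
from h import *
im,p=snap("scene"); save("s1",cv2.resize(im[130:260,190:390],(800,520),interpolation=2))
E
```

```text
(no output)
```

View pics/s1.png

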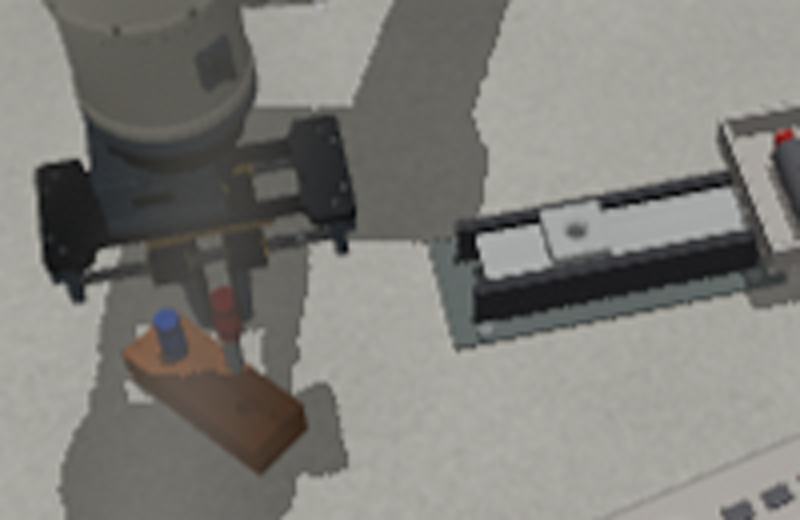

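Request:
carry_out --deltas '[{"dx": -5,"dy": 35,"dz": 0,"twist": 0,"hand": 10},{"dx": -9,"dy": 75,"dz": 0,"twist": 0,"hand": 10},{"dx": -13,"dy": 115,"dz": 0,"twist": 0,"hand": 10},{"dx": -17,"dy": 155,"dz": 0,"twist": 0,"hand": 10},{"dx": -21,"dy": 195,"dz": 0,"twist": 0,"hand": 10},{"dx": -25,"dy": 230,"dz": 0,"twist": 0,"hand": 10},{"dx": -28,"dy": 255,"dz": 0,"twist": 0,"hand": 10},{"dx": -30,"dy": 269,"dz": 0,"twist": 0,"hand": 10},{"dx": -30,"dy": 269,"dz": 0,"twist": 0,"hand": 10},{"dx": -30,"dy": 269,"dz": 0,"twist": 0,"hand": 10},{"dx": -30,"dy": 269,"dz": 0,"twist": 0,"hand": 10}]' --force 40

```text
t: 5.27
position: [0.4798, 0.06, 0.1481]
eef_rot: [0.102, 0.995, -0.0, -0.0]
ft_force: [-0.7, -0.1, -1.0]
width: 0.175
finger_force: 40.0
```

```bash
python3 - <<'E'
from h import *
s=get_state();print(s["position"],s["ft_force"],s["ft_torque"])
im,p=snap("scene"); a=cv2.resize(im[100:240,260:410],(600,560),interpolation=2); save("s2",a)
E
```

```text
[0.47984074 0.06004013 0.14806261] [-0.65709002 -0.05775308 -0.96745925] [ 0.02481853 -0.03266662 -0.01956902]
```

View pics/s2.png

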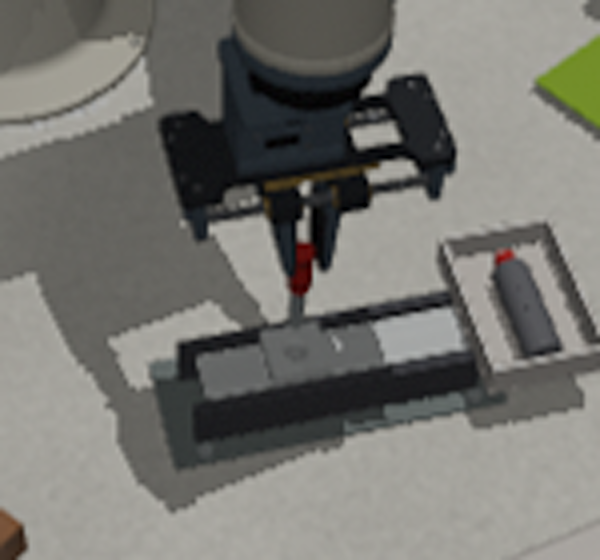

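```bash
python3 - <<'E'
from h import *
P=optics.camera_params("scene"); K=np.array(P["camera_matrix"]);Ti=np.linalg.inv(P["extrinsics"])
def pr(x):
    c=K@(Ti@[*x,1])[:3]; return ((c[:2]/c[2]-[260,100])*4).round(1)
for n,x in dict(tip=(.4805,.060,.082),sh=(.4805,.06,.127),headtop=(.4805,.06,.167),eye=(.4815,.0575,.055)).items(): print(n,pr(x))
print(plane("scene",(260+296/4,100+318/4),.083))
E
```

```text
tip [297.7 322.4]
sh [299.6 283.9]
headtop [301.3 247.7]
eye [294.2 346.5]
[477.05444911  60.24289069  83.        ]
```

Request:
carry_out --deltas '[{"dx": 1,"dy": -1,"dz": -12,"twist": 0,"hand": 10},{"dx": 1,"dy": -1,"dz": -20,"twist": 0,"hand": 10},{"dx": 1,"dy": -1,"dz": -24,"twist": 0,"hand": 10},{"dx": 1,"dy": -1,"dz": -26,"twist": 0,"hand": 10},{"dx": 1,"dy": -1,"dz": -28,"twist": 0,"hand": 10},{"dx": 1,"dy": -1,"dz": -30,"twist": 0,"hand": 10},{"dx": 1,"dy": -1,"dz": -30,"twist": 0,"hand": 10}]' --force 40

```text
t: 5.9
position: [0.481, 0.0595, 0.1185]
eef_rot: [0.102, 0.995, -0.0, -0.0]
ft_force: [0.1, -0.4, -0.8]
width: 0.181
finger_force: 40.0
```

Request:
carry_out --deltas '[{"dx": 0,"dy": 0,"dz": -2,"twist": 0,"hand": 10},{"dx": 0,"dy": 0,"dz": -4,"twist": 0,"hand": 10},{"dx": 0,"dy": 0,"dz": -4,"twist": 0,"hand": 10}]' --force 40

```text
t: 6.15
position: [0.4809, 0.0596, 0.1144]
eef_rot: [0.102, 0.995, -0.0, -0.0]
ft_force: [0.4, 0.1, -0.9]
width: 0.176
finger_force: 40.0
```

Tip at about 48.5 mm, inside the mouth with no contact. Lower further into the eye.

Request:
carry_out --deltas '[{"dx": 0,"dy": 0,"dz": -2,"twist": 0,"hand": 10},{"dx": 0,"dy": 0,"dz": -4,"twist": 0,"hand": 10},{"dx": 0,"dy": 0,"dz": -6,"twist": 0,"hand": 10},{"dx": 0,"dy": 0,"dz": -6,"twist": 0,"hand": 10}]' --force 40

```text
t: 6.48
position: [0.4809, 0.0596, 0.1082]
eef_rot: [0.102, 0.995, -0.0, -0.0]
ft_force: [-0.0, 0.6, -1.1]
width: 0.177
finger_force: 40.0
```

Request:
carry_out --deltas '[{"dx": 0,"dy": 0,"dz": -1.5,"twist": 0,"hand": 10},{"dx": 0,"dy": 0,"dz": -3,"twist": 0,"hand": 10},{"dx": 0,"dy": 0,"dz": -4,"twist": 0,"hand": 10},{"dx": 0,"dy": 0,"dz": -4,"twist": 0,"hand": 10}]' --force 40

```text
t: 6.82
position: [0.481, 0.0596, 0.1044]
eef_rot: [0.102, 0.995, -0.0, -0.0]
ft_force: [0.2, -0.4, -1.4]
width: 0.176
finger_force: 40.0
```

Request:
carry_out --deltas '[{"dx": 0,"dy": 0,"dz": -1,"twist": 0,"hand": 10},{"dx": 0,"dy": 0,"dz": -2,"twist": 0,"hand": 10},{"dx": 0,"dy": 0,"dz": -2.5,"twist": 0,"hand": 10},{"dx": 0,"dy": 0,"dz": -2.5,"twist": 0,"hand": 10}]' --force 40

```text
t: 7.15
position: [0.481, 0.0596, 0.102]
eef_rot: [0.102, 0.995, 0.0, -0.0]
ft_force: [-0.5, -0.0, -0.7]
width: 0.18
finger_force: 40.0
```

Request:
carry_out --deltas '[{"dx": 0.8,"dy": 4,"dz": 0,"twist": 0,"hand": 10},{"dx": 1.6,"dy": 8,"dz": 0,"twist": 0,"hand": 10},{"dx": 1.6,"dy": 8,"dz": 0,"twist": 0,"hand": 10}]' --force 40

```text
t: 7.4
position: [0.4828, 0.0683, 0.1022]
eef_rot: [0.102, 0.995, 0.0, 0.0]
ft_force: [0.3, -0.5, -1.1]
width: 0.174
finger_force: 40.0
```

```bash
python3 - <<'E'
from h import *
a=np.radians(78.7); d=np.array([np.cos(a),np.sin(a)]); n=np.array([-d[1],d[0]])
for c in ("top","scene"):
    im,p=snap(c); g=im.astype(int).mean(2)
    q=p[...,:2]*1000-np.array([481.6,57]); s=q@d; t=q@n
    m=(abs(t)<45)&(s<-30)&(s>-150)&(p[...,2]>.0035)&(p[...,2]<.009)
    print(c,"plate near s",np.percentile(s[m],[0,1,3,10]),m.sum())
    m=(abs(t)<70)&(s>100)&(s<260)&(p[...,2]>.066)&(p[...,2]<.08); print("cradle s",np.percentile(s[m],[1,5,95,99]),m.sum())
    save("c_"+c,cv2.resize(im[140:260,200:360],(800,600),interpolation=2))
E
```

```text
top plate near s [-149.39596855 -148.70063232 -146.65858597 -126.32749081] 145
cradle s [168.2998434  170.55278341 225.32913291 226.58245993] 347
scene plate near s [-148.84438619 -147.39271357 -145.31588019 -130.63345622] 265
cradle s [135.72266053 136.70755131 224.03146696 226.11615153] 513
```

View pics/c_top.png

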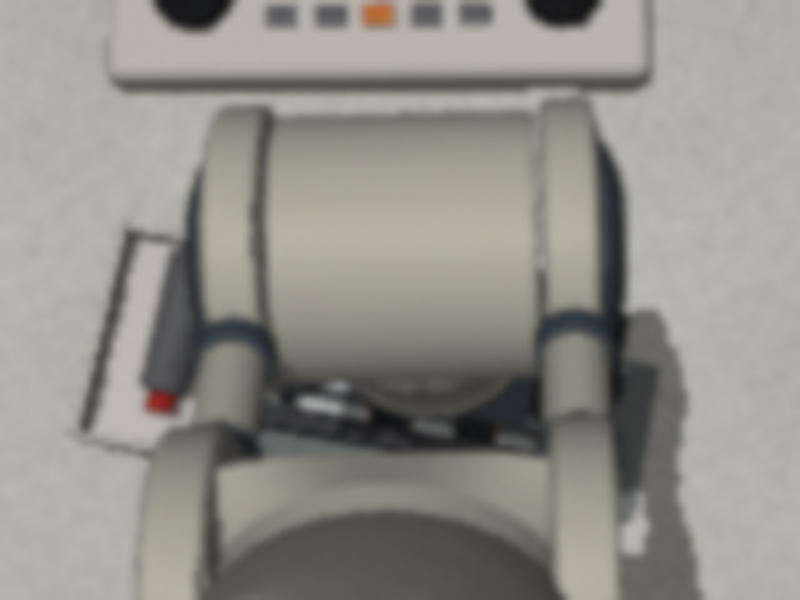

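Request:
carry_out --deltas '[{"dx": 0,"dy": 0,"dz": -0.5,"twist": 0,"hand": 10},{"dx": 0,"dy": 0,"dz": -1,"twist": 0,"hand": 10},{"dx": 0,"dy": 0,"dz": -1,"twist": 0,"hand": 10}]' --force 40

```text
t: 7.75
position: [0.4826, 0.0676, 0.101]
eef_rot: [0.102, 0.995, 0.0, -0.0]
ft_force: [-0.0, -0.7, -1.3]
width: 0.176
finger_force: 40.0
```

Request:
carry_out --deltas '[{"dx": 0,"dy": 0,"dz": -0.5,"twist": 0,"hand": 10},{"dx": 0,"dy": 0,"dz": -1,"twist": 0,"hand": 10},{"dx": 0,"dy": 0,"dz": -1,"twist": 0,"hand": 10}]' --force 40

```text
t: 8.0
position: [0.4826, 0.0675, 0.1001]
eef_rot: [0.102, 0.995, -0.0, 0.0]
ft_force: [0.3, 0.3, -0.9]
width: 0.173
finger_force: 40.0
```

Request:
carry_out --deltas '[{"dx": 0,"dy": 0,"dz": -0.5,"twist": 0,"hand": 10},{"dx": 0,"dy": 0,"dz": -0.5,"twist": 0,"hand": 10}]' --force 40

```text
t: 8.17
position: [0.4831, 0.0675, 0.0999]
eef_rot: [0.102, 0.995, 0.0, 0.0]
ft_force: [-0.5, -0.3, 5.4]
width: 0.177
finger_force: 40.1
```

Request:
carry_out --deltas '[{"dx": 0,"dy": 0,"dz": -0.5,"twist": 0,"hand": 10},{"dx": 0,"dy": 0,"dz": -0.5,"twist": 0,"hand": 10}]' --force 40

```text
t: 8.33
position: [0.4835, 0.0676, 0.0997]
eef_rot: [0.102, 0.995, 0.0, 0.001]
ft_force: [0.1, -0.7, 11.2]
width: 0.176
finger_force: 40.1
```

Request:
carry_out --deltas '[{"dx": 0.4,"dy": 2,"dz": 0,"twist": 0,"hand": 10},{"dx": 0.8,"dy": 4,"dz": 0,"twist": 0,"hand": 10},{"dx": 0.8,"dy": 4,"dz": 0,"twist": 0,"hand": 10}]' --force 40

```text
t: 8.58
position: [0.484, 0.0714, 0.0996]
eef_rot: [0.102, 0.995, -0.0, 0.001]
ft_force: [-0.4, -4.7, 9.0]
width: 0.171
finger_force: 41.0
```

Request:
carry_out --deltas '[{"dx": 0.4,"dy": 2,"dz": 0,"twist": 0,"hand": 10},{"dx": 0.8,"dy": 4,"dz": 0,"twist": 0,"hand": 10},{"dx": 0.8,"dy": 4,"dz": 0,"twist": 0,"hand": 10}]' --force 40

```text
t: 8.83
position: [0.4846, 0.0752, 0.0995]
eef_rot: [0.102, 0.995, -0.0, 0.0]
ft_force: [-2.5, -5.7, 9.3]
width: 0.174
finger_force: 41.5
```

Request:
carry_out --deltas '[{"dx": 0.4,"dy": 2,"dz": 0,"twist": 0,"hand": 10},{"dx": 0.8,"dy": 4,"dz": 0,"twist": 0,"hand": 10},{"dx": 0.8,"dy": 4,"dz": 0,"twist": 0,"hand": 10}]' --force 40

```text
t: 9.08
position: [0.4854, 0.0792, 0.0995]
eef_rot: [0.102, 0.995, -0.0, 0.0]
ft_force: [-2.1, -6.4, 9.3]
width: 0.178
finger_force: 41.6
```

Request:
carry_out --deltas '[{"dx": 0.4,"dy": 2,"dz": 0,"twist": 0,"hand": 10},{"dx": 0.8,"dy": 4,"dz": 0,"twist": 0,"hand": 10},{"dx": 0.8,"dy": 4,"dz": 0,"twist": 0,"hand": 10}]' --force 40

```text
t: 9.33
position: [0.4862, 0.0832, 0.0995]
eef_rot: [0.102, 0.995, -0.0, 0.0]
ft_force: [-1.3, -5.8, 10.0]
width: 0.171
finger_force: 41.6
```

Request:
carry_out --deltas '[{"dx": 0.4,"dy": 2,"dz": 0,"twist": 0,"hand": 10},{"dx": 0.8,"dy": 4,"dz": 0,"twist": 0,"hand": 10},{"dx": 0.8,"dy": 4,"dz": 0,"twist": 0,"hand": 10}]' --force 40

```text
t: 9.58
position: [0.4869, 0.0872, 0.0995]
eef_rot: [0.102, 0.995, -0.0, 0.0]
ft_force: [-1.1, -5.3, 9.3]
width: 0.176
finger_force: 41.6
```

Request:
carry_out --deltas '[{"dx": 0.4,"dy": 2,"dz": 0,"twist": 0,"hand": 10},{"dx": 0.8,"dy": 4,"dz": 0,"twist": 0,"hand": 10},{"dx": 0.8,"dy": 4,"dz": 0,"twist": 0,"hand": 10}]' --force 40

```text
t: 9.83
position: [0.4878, 0.0913, 0.0995]
eef_rot: [0.102, 0.995, -0.0, 0.0]
ft_force: [-0.7, -4.3, 8.5]
width: 0.176
finger_force: 41.1
```

Request:
carry_out --deltas '[{"dx": 0.4,"dy": 2,"dz": 0,"twist": 0,"hand": 10},{"dx": 0.6,"dy": 3,"dz": 0,"twist": 0,"hand": 10},{"dx": 0.6,"dy": 3,"dz": 0,"twist": 0,"hand": 10}]' --force 40

```text
t: 10.08
position: [0.4881, 0.0946, 0.0992]
eef_rot: [0.102, 0.995, -0.0, 0.0]
ft_force: [-0.3, -1.4, -0.0]
width: 0.177
finger_force: 40.1
```

Request:
carry_out --deltas '[{"dx": 0.4,"dy": 2,"dz": 0,"twist": 0,"hand": 10},{"dx": 0.6,"dy": 3,"dz": 0,"twist": 0,"hand": 10},{"dx": 0.6,"dy": 3,"dz": 0,"twist": 0,"hand": 10}]' --force 40

```text
t: 10.33
position: [0.4887, 0.0978, 0.0991]
eef_rot: [0.102, 0.995, 0.0, -0.0]
ft_force: [0.3, -1.2, -0.8]
width: 0.179
finger_force: 40.1
```

Contact was lost, so the tip is over the hole's chamfer. I'll lower in small steps to centre it.

Request:
carry_out --deltas '[{"dx": 0,"dy": 0,"dz": -0.7,"twist": 0,"hand": 10},{"dx": 0,"dy": 0,"dz": -1.4,"twist": 0,"hand": 10},{"dx": 0,"dy": 0,"dz": -1.4,"twist": 0,"hand": 10}]' --force 40

```text
t: 10.58
position: [0.4885, 0.0976, 0.0975]
eef_rot: [0.102, 0.995, -0.0, -0.0]
ft_force: [0.8, -0.5, -1.5]
width: 0.174
finger_force: 40.0
```

Request:
carry_out --deltas '[{"dx": 0,"dy": 0,"dz": -0.7,"twist": 0,"hand": 10},{"dx": 0,"dy": 0,"dz": -1.4,"twist": 0,"hand": 10},{"dx": 0,"dy": 0,"dz": -1.4,"twist": 0,"hand": 10}]' --force 40

```text
t: 10.83
position: [0.4885, 0.0975, 0.0962]
eef_rot: [0.102, 0.995, -0.0, -0.0]
ft_force: [0.2, -1.1, -0.1]
width: 0.175
finger_force: 40.0
```

Request:
carry_out --deltas '[{"dx": 0,"dy": 0,"dz": -1,"twist": 0,"hand": 10},{"dx": 0,"dy": 0,"dz": -2,"twist": 0,"hand": 10},{"dx": 0,"dy": 0,"dz": -2,"twist": 0,"hand": 10}]' --force 40

```text
t: 11.08
position: [0.4885, 0.0975, 0.0941]
eef_rot: [0.102, 0.995, -0.0, -0.0]
ft_force: [-1.0, -2.0, -1.9]
width: 0.178
finger_force: 40.1
```

Request:
carry_out --deltas '[{"dx": 0,"dy": 0,"dz": -0.7,"twist": 0,"hand": 10},{"dx": 0,"dy": 0,"dz": -1.4,"twist": 0,"hand": 10},{"dx": 0,"dy": 0,"dz": -1.4,"twist": 0,"hand": 10}]' --force 40

```text
t: 11.33
position: [0.4885, 0.0976, 0.0928]
eef_rot: [0.102, 0.995, -0.0, -0.0]
ft_force: [-0.6, -2.7, -0.3]
width: 0.179
finger_force: 40.2
```

Request:
carry_out --deltas '[{"dx": -0.1,"dy": -0.6,"dz": 0,"twist": 0,"hand": 10},{"dx": -0.1,"dy": -0.6,"dz": -1.5,"twist": 0,"hand": 10},{"dx": -0.1,"dy": -0.6,"dz": -3,"twist": 0,"hand": 10},{"dx": -0.1,"dy": -0.6,"dz": -3,"twist": 0,"hand": 10}]' --force 40

```text
t: 11.67
position: [0.4884, 0.097, 0.0896]
eef_rot: [0.102, 0.995, -0.0, -0.0]
ft_force: [0.4, -1.2, -1.9]
width: 0.176
finger_force: 40.1
```

Request:
carry_out --deltas '[{"dx": 0,"dy": 0,"dz": -1,"twist": 0,"hand": 10},{"dx": 0,"dy": 0,"dz": -2,"twist": 0,"hand": 10},{"dx": 0,"dy": 0,"dz": -2,"twist": 0,"hand": 10}]' --force 40

```text
t: 11.92
position: [0.4885, 0.097, 0.0878]
eef_rot: [0.102, 0.995, -0.0, -0.0]
ft_force: [0.1, -2.3, -1.3]
width: 0.179
finger_force: 40.1
```

Request:
carry_out --deltas '[{"dx": 0,"dy": -0.4,"dz": -1.5,"twist": 0,"hand": 10},{"dx": 0,"dy": -0.4,"dz": -3,"twist": 0,"hand": 10},{"dx": 0,"dy": -0.4,"dz": -4.5,"twist": 0,"hand": 10},{"dx": 0,"dy": -0.4,"dz": -5,"twist": 0,"hand": 10},{"dx": 0,"dy": -0.4,"dz": -5,"twist": 0,"hand": 10}]' --force 40

```text
t: 12.33
position: [0.4884, 0.0966, 0.0827]
eef_rot: [0.102, 0.995, -0.0, -0.0]
ft_force: [-0.2, -1.1, -1.3]
width: 0.176
finger_force: 40.1
```

Request:
carry_out --deltas '[{"dx": 0,"dy": 0,"dz": -1.5,"twist": 0,"hand": 10},{"dx": 0,"dy": 0,"dz": -3,"twist": 0,"hand": 10},{"dx": 0,"dy": 0,"dz": -4.5,"twist": 0,"hand": 10},{"dx": 0,"dy": 0,"dz": -4.5,"twist": 0,"hand": 10}]' --force 40

```text
t: 12.67
position: [0.4884, 0.0966, 0.0781]
eef_rot: [0.102, 0.995, -0.0, -0.0]
ft_force: [-0.7, -0.8, -1.5]
width: 0.175
finger_force: 40.1
```

Request:
carry_out --deltas '[{"dx": 0,"dy": 0,"dz": -0.8,"twist": 0,"hand": 10},{"dx": 0,"dy": 0,"dz": -1.5,"twist": 0,"hand": 10},{"dx": 0,"dy": 0,"dz": -1.5,"twist": 0,"hand": 10}]' --force 40

```text
t: 12.92
position: [0.4885, 0.0966, 0.0768]
eef_rot: [0.102, 0.995, -0.0, -0.0]
ft_force: [0.4, -1.6, -0.2]
width: 0.174
finger_force: 40.1
```

Request:
carry_out --deltas '[{"dx": 0,"dy": 0,"dz": -0.6,"twist": 0,"hand": 10},{"dx": 0,"dy": 0,"dz": -1.2,"twist": 0,"hand": 10},{"dx": 0,"dy": 0,"dz": -1.2,"twist": 0,"hand": 10}]' --force 40

```text
t: 13.17
position: [0.4889, 0.0965, 0.0761]
eef_rot: [0.102, 0.995, -0.0, 0.0]
ft_force: [-0.6, -4.2, 9.6]
width: 0.18
finger_force: 40.3
```

Request:
carry_out --deltas '[{"dx": 0,"dy": 0,"dz": -0.4,"twist": 0,"hand": 10},{"dx": 0,"dy": 0,"dz": -0.4,"twist": 0,"hand": 10}]' --force 40

```text
t: 13.33
position: [0.4891, 0.0965, 0.0759]
eef_rot: [0.102, 0.995, 0.0, 0.001]
ft_force: [-2.5, -3.2, 14.5]
width: 0.178
finger_force: 40.3
```

The head is seated at the expected height. I'll unload, release and retreat.

Request:
carry_out --deltas '[{"dx": 0,"dy": 0,"dz": 0.8,"twist": 0,"hand": 10},{"dx": 0,"dy": 0,"dz": 0.8,"twist": 0,"hand": 10},{"dx": 0,"dy": 0,"dz": 0.8,"twist": 0,"hand": 50},{"dx": 0,"dy": 0,"dz": 0.8,"twist": 0,"hand": 50},{"dx": 0,"dy": 0,"dz": 0.8,"twist": 0,"hand": 50},{"dx": 0,"dy": 0,"dz": 0.8,"twist": 0,"hand": 50},{"dx": 0,"dy": 0,"dz": 0.8,"twist": 0,"hand": 50},{"dx": 0,"dy": 0,"dz": 0.8,"twist": 0,"hand": 50}]' --force 40

```text
t: 14.0
position: [0.4885, 0.0966, 0.0761]
eef_rot: [0.102, 0.995, 0.0, -0.0]
ft_force: [0.1, 0.8, -0.8]
width: 0.538
finger_force: 0.0
```

Request:
carry_out --deltas '[{"dx": 0,"dy": 0,"dz": 10,"twist": 0,"hand": 50},{"dx": 0,"dy": 0,"dz": 30,"twist": 0,"hand": 50},{"dx": 0,"dy": 0,"dz": 60,"twist": 0,"hand": 50},{"dx": 0,"dy": 0,"dz": 95,"twist": 0,"hand": 50},{"dx": 0,"dy": 0,"dz": 130,"twist": 0,"hand": 50},{"dx": -10,"dy": -40,"dz": 130,"twist": 0,"hand": 50},{"dx": -20,"dy": -80,"dz": 130,"twist": 0,"hand": 50},{"dx": -30,"dy": -120,"dz": 130,"twist": 0,"hand": 50},{"dx": -40,"dy": -160,"dz": 130,"twist": 0,"hand": 50},{"dx": -50,"dy": -200,"dz": 130,"twist": 0,"hand": 50},{"dx": -50,"dy": -200,"dz": 130,"twist": 0,"hand": 50},{"dx": -50,"dy": -200,"dz": 130,"twist": 0,"hand": 50}]' --force 40

```text
t: 15.0
position: [0.438, -0.1053, 0.2062]
eef_rot: [0.104, 0.995, -0.0, 0.0]
ft_force: [0.6, 0.5, 0.3]
width: 0.552
finger_force: 0.0
```

```bash
python3 - <<'E'
from h import *
im,p=snap("scene"); save("s3",cv2.resize(im[120:240,190:390],(800,480),interpolation=2))
a=im[120:240,290:410].astype(int); q=p[120:240,290:410]
m=(a[...,0]>1.9*a[...,1])&(a[...,0]>60)&(q[...,1]<.15); print(np.nanmedian(q[m],0),np.nanmax(q[m][:,2]),m.sum())
E
```

```text
[0.4932036  0.09245004 0.09273472] 0.09969933879569359 36
```

View pics/s3.png

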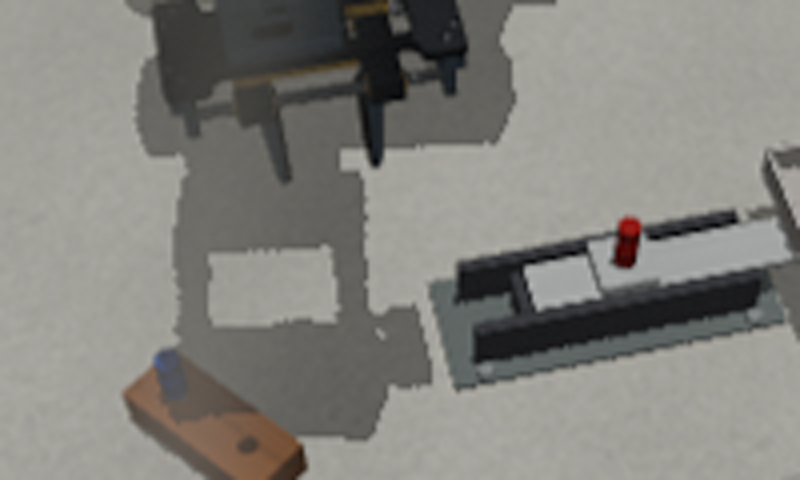

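The picture shows the red head upright on the arm's eye at (628,243), its top about 95 mm up, with the blue pin still in the stand at (170,372). The gripper is clear of everything.

```bash
python3 -c "
from bench import workorder
print(workorder.finish_job())"
```

```text
the job is handed in; nothing more can be done
None
```

The red pin is home through the arm's eye and the hidden hole, with its head on the arm and released. I touched nothing else on the desk, contact force readings peaked at about 15 N, and the job was handed in at about 15 s (no verdict was returned).

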